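# Tip the blue carton out of the tight picking rack and stand it in the order tray

## Robot

A 6-joint arm with a two-finger parallel gripper is mounted at the origin on the work surface. World frame = base frame: x ahead of the robot, y to its left, z up, the work surface at z = 0. Lengths are in m, angles in degrees, forces in N, time in s.
With the tool pointing down it reaches from about 0.325 to 0.85 m from the base axis. Payload 15.5 kg.
Tool frame: the origin (TCP) lies midway between the tips of the shut fingers; the grasp point (between the pads) lies 19 mm behind it; y points along the fingers, x is the direction in which the jaws open and shut, and the axes are right-handed (so a half turn about y gives the same grasp; the last joint's range is limited). The gripper opens to 91 mm and grips with 3 to 60 N. Pads are 32 mm wide; open, the fingers measure 118 mm over their backs; the gripper's body (76 mm by 178 mm) begins 60 mm behind the grasp point.
Start: joints at [-82.649, 28.281, 77.091, -0, 74.628, -5.472], TCP at [0.139, -0.609, 0.214] pointing down, gripper open.
Joint ranges: [-166.48, 166.48], [-47.26, 123.95], [12.59, 153.08], [-70.14, 250.14], [6.76, 159.57], [-176.63, 176.63]. Speed limits (degrees/s): [108.29, 108.29, 147.25, 172.46, 172.46, 172.46].

## Interface

Orientations are given as a 3x3 rotation matrix whose columns are the frame's x, y, z axes.
In Python, from bench import ctrl gives the robot as it stands. The module is installed in compiled form; this text tells all that it offers. Calls block until the motion is done:
- ctrl.goto(position, orientation): joint-space move of the TCP to a pose.
- ctrl.move_l(position, vel=0.15, ori=None, contact_N=None): straight line of the TCP; ori=None keeps the orientation; vel is the mean speed in m/s. With contact_N (N) it stops when the force on the tool has changed by that much, and returns True; else False.
- ctrl.movej(angles): joint-space move.
- ctrl.command_gripper(opening): opening from 0.0 (shut) to 1.0 (fully open); the grip force is fixed at half the most; returns when the fingers have stopped.
- ctrl.sleep(seconds).
- ctrl.ik(position, orientation): joint angles nearest the present ones, or None.
- ctrl.read_camera(name): name is "scene" or "top" or "wrist"; returns the picture (480x640x3 uint8, blue, green, red); there is no depth.
- ctrl.camera_params(name): a dict with "fx", "fy", "cx", "cy" (pixels), "pose" (4x4, takes a point from camera to world coordinates); the wrist camera has in their place "T_tool_cam" (4x4, takes a point from camera to tool coordinates, whose origin is the TCP and whose axes are the tool frame's). Camera axes: x right, y up, looking along -z (the intrinsics and any distortion apply to the point x, -y, -z); pixel columns grow to the right and rows downward; lengths in m; the calibration is good to about 2 mm. A picture is of the moment at which its call begins: read the wrist's pose just before it. camera_params takes no time and is no camera call.
A pose or a line that the arm cannot do raises ctrl.MotionError and nothing moves.
- ctrl.sign_off(): hands the job in, once; it reports no verdict.
Readings, each from a call of its own:
- ctrl.current_t(): time.
- ctrl.current_q(): joint angles.
- ctrl.current_dq(): joint speeds.
- ctrl.current_effort(): joint torques, N m.
- ctrl.current_tool_pos(): TCP position.
- ctrl.current_eef_rot(): TCP orientation.
- ctrl.current_contact_force(): force on the tool from outside, world axes, zero at the start.
- ctrl.current_wrist_torque(): the same for the moment, N m.
- ctrl.current_grip_width(): opening from 0.0 (shut) to 1.0 (fully open).
Only numpy, scipy, OpenCV 4.12 (cv2) and the standard library are available. Lean on these libraries where they do the work, as an engineer would, in place of code of your own. Each camera call takes 0.05 s, during which the arm holds its last target.

## Task

In the small grey picking rack, pull the top of the blue carton towards the robot until it tips over and leans by itself on the steel rail in front, and let go of it there. Then grip the leaning carton by its thickness, take it out and stand it upright on the floor of the green order tray. Leave the other two cartons standing in their places.

Things in the scene. Friction and masses are not known exactly. Their poses are not given: they have to be found in the camera images.
- blue_mid (a point): Centre of the blue carton to fetch: 70 mm deep (x), 46 mm thick (y), 180 mm tall (z up), 0.25 to 0.5 kg. Its -x face, with a white label, is the spine and faces the robot. Pulled to -x by its top rear edge it turns about its lower front edge, topples past 21 degrees and stops at 30 degrees on the rack's rail; its top then sticks out in front of the row, free on both sides (y).
- yellow_mid (a point): Centre of the yellow carton, same size and axes as the blue; it stays. The three stand upright in a fixed grey rack in any order, side by side along y, 3 mm apart, on a 15 mm board, tops 195 mm above the bench. End plates, 165 mm high, flank the row. The back plate, 6 mm behind (+x) the cartons, is 125 mm high: above it their backs are open to a closed gripper.
- red_mid (a point): Centre of the red carton, same size and axes as the blue; it stays. The rack's fixed steel rail, 12 mm thick, runs along y in front of the row: its axis is 93 mm to -x of the standing cartons' centres and 103 mm above the bench; a carton tipped onto it leans with its top to -x and stays so.
- tray_floor (a point): Middle of the inner floor (5 mm above the bench) of the fixed green square order tray, 160 mm by 160 mm inside, walls 5 mm thick, rim 18 mm above the bench; its axes lie along the walls.
Not all that is in view belongs to the job. Of the things that look like the part that bears blue_mid, the smaller one is meant.

How it is judged (in metres and radians):
On the way:
1. the blue carton has been tipped out of the row and leans on the rail, let go (angle between blue_mid's own z axis and vertical between 0.42 and 0.75 rad and height (world z) of blue_mid below 0.13 m and distance of blue_mid from where it was at the start of the episode below 0.09 m and contact force between blue and the fingers below 0.2 N), for 0.2 s.
At the end, for the whole second after the job is handed in: The blue carton stands upright (within about 8 degrees) on the floor of the order tray, inside its walls, released; the yellow and red cartons still stand upright (within 10 degrees) in the rack, within 25 mm of where they were (horizontal distance between blue_mid and tray_floor below 0.08 m and z of blue_mid in the frame of tray_floor between 0.08 and 0.1 m and angle between blue_mid's own z axis and vertical below 0.15 rad and distance of each of yellow_mid, red_mid from where it was at the start of the episode below 0.025 m and angle between each of yellow_mid, red_mid's own z axis and vertical below 0.17 rad); the robot touches nothing.
It fails at once if the yellow or red carton is tipped (more than 17 degrees) (angle between any of yellow_mid, red_mid's own z axis and vertical above 0.3 rad).
It also fails if it takes over 64 s, if anything falls off the work surface, if the arm or the gripper's body presses on something with over 40 N, if the wrist force passes 120 N, or if a joint passes its speed limit or range.

## Working session

There is one attempt and no reset: what is moved stays moved. The work goes in short steps, each a Python script; the robot and the scene stay as the last script left them, time stands still between calls to the robot, and variables do not carry over. Pictures are saved under pics/ and viewed, and the job is handed in when it is done.

```bash
mkdir -p pics; python3 - <<'E'
from bench import ctrl
import cv2,numpy as np
np.set_printoptions(precision=4,suppress=True)
for n in ["scene","top","wrist"]:
    p=ctrl.camera_params(n); print(n,p)
    cv2.imwrite(f"pics/{n}0.png",ctrl.read_camera(n))
print(ctrl.current_t(),ctrl.current_tool_pos(),ctrl.current_eef_rot())
E
```

```text
scene {'fx': 589.0892867469848, 'fy': 589.0892867469848, 'cx': 329.6326263123239, 'cy': 238.61363300680875, 'pose': array([[-0.8531, -0.3875,  0.3494,  0.9436],
       [ 0.5217, -0.6319,  0.5731,  0.661 ],
       [-0.0013,  0.6712,  0.7413,  0.9388],
       [ 0.    ,  0.    ,  0.    ,  1.    ]])}
top {'fx': 514.8603904626589, 'fy': 514.8603904626589, 'cx': 323.37105567706095, 'cy': 248.99459294398417, 'pose': array([[ 0.0232,  0.9994, -0.0256,  0.5051],
       [-0.9997,  0.0228, -0.0125,  0.0052],
       [-0.0119,  0.0259,  0.9996,  1.0147],
       [ 0.    ,  0.    ,  0.    ,  1.    ]])}
wrist {'fx': 351.53306522726024, 'fy': 351.53306522726024, 'cx': 316.5841969640874, 'cy': 248.85114126398193, 'T_tool_cam': array([[ 1.    ,  0.0004, -0.    , -0.0017],
       [-0.0001,  0.2944, -0.9557, -0.1705],
       [-0.0004,  0.9557,  0.2944,  0.0834],
       [ 0.    ,  0.    ,  0.    ,  1.    ]])}
0.15 [ 0.1387 -0.6091  0.2135] [[ 0.222  -0.0001  0.9751]
 [-0.9751  0.001   0.222 ]
 [-0.001  -1.      0.0001]]
```

View pics/scene0.png

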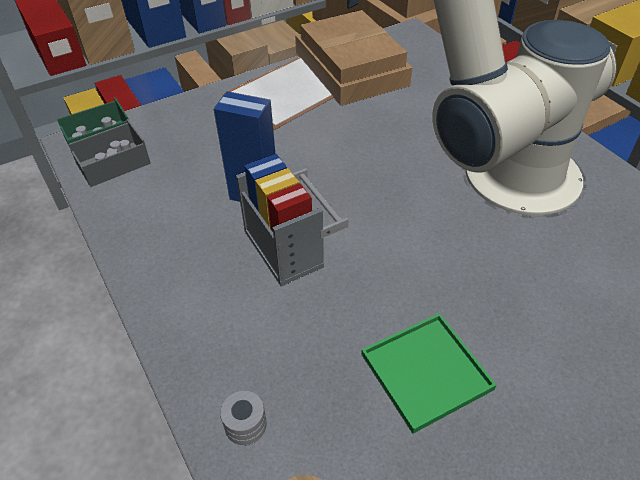

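View pics/top0.png

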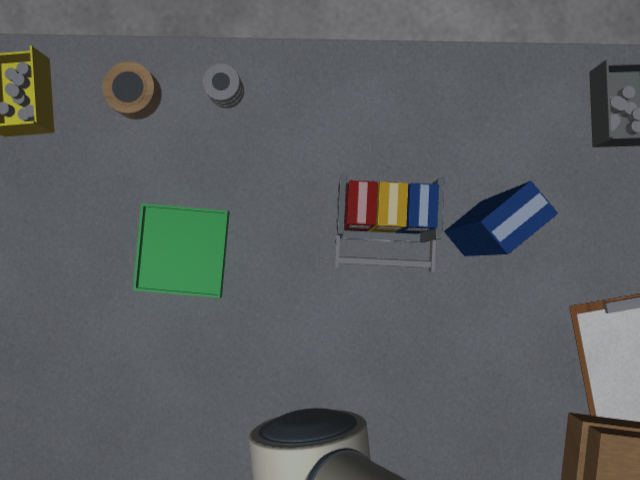

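```bash
python3 - <<'E'
import cv2
a=cv2.imread("pics/top0.png")[165:285,320:570]; cv2.imwrite("pics/topc.png",cv2.resize(a,None,fx=3.2,fy=3.2,interpolation=cv2.INTER_CUBIC))
a=cv2.imread("pics/scene0.png")[80:290,200:370]; cv2.imwrite("pics/scc.png",cv2.resize(a,None,fx=2.8,fy=2.8,interpolation=cv2.INTER_CUBIC))
E
```

```text
(no output)
```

View pics/topc.png

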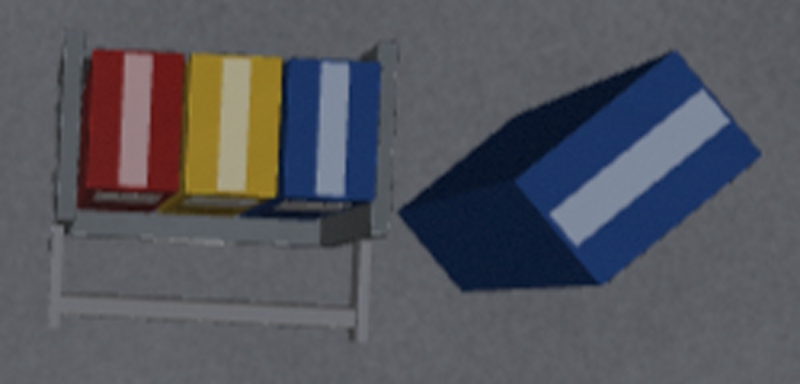

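View pics/scc.png

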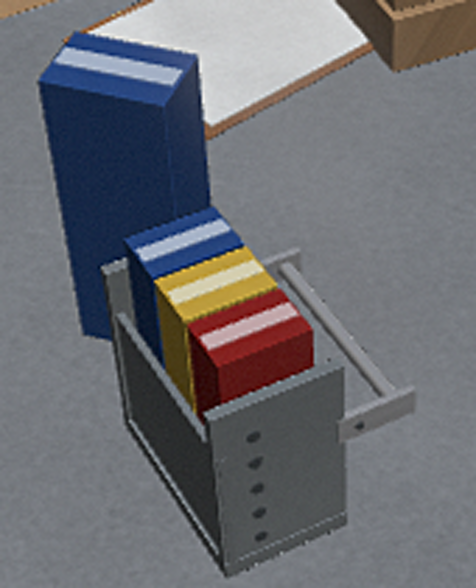

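View pics/wrist0.png

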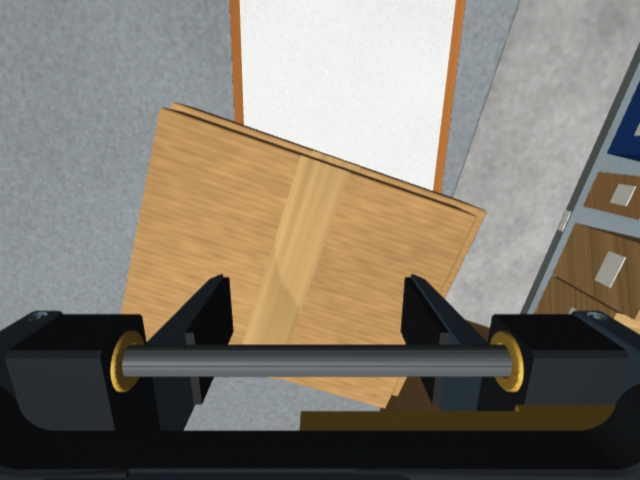

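```bash
cat > h.py <<'E'
from bench import ctrl
import cv2,numpy as np
from scipy.optimize import least_squares
np.set_printoptions(precision=4,suppress=True)
def K(p): return np.array([[p['fx'],0,p['cx']],[0,p['fy'],p['cy']],[0,0,1.]])
def proj(n,P,T=None):
    p=ctrl.camera_params(n); T=p['pose'] if T is None else T
    c=(np.atleast_2d(P)-T[:3,3])@T[:3,:3]
    return np.c_[p['cx']+p['fx']*c[:,0]/-c[:,2], p['cy']-p['fy']*c[:,1]/-c[:,2]]
def unproj(n,uv,z,T=None):
    p=ctrl.camera_params(n); T=p['pose'] if T is None else T
    uv=np.atleast_2d(uv).astype(float)
    d=np.c_[(uv[:,0]-p['cx'])/p['fx'],-(uv[:,1]-p['cy'])/p['fy'],-np.ones(len(uv))]@T[:3,:3].T
    return T[:3,3]+d*((z-T[2,3])/d[:,2])[:,None]
E
python3 - <<'E'
from h import *
f=lambda l:np.array(l)/3.2+[320,165]
g=lambda l:np.array(l)/2.8+[200,80]
red=f([(93,52),(184,54),(177,190),(86,187)]);yel=f([(192,55),(283,57),(278,199),(186,193)]);blu=f([(290,60),(382,62),(377,201),(283,198)])
for n,c in zip('ryb',(red,yel,blu)):
    P=unproj("top",c,.195); print(n,P[:,:2].ravel(),P.mean(0))
for n,c in zip('rb',(g([(188,325),(281,290),(313,334),(218,372)]),g([(124,238),(212,208),(243,243),(155,278)]))):
    P=unproj("scene",c,.195); print('sc',n,P[:,:2].ravel(),P.mean(0))
print('rail',unproj("top",f([(60,303),(355,317)]),.109))
print('tray rim outer',unproj("top",[(141,205),(228,210),(221,297),(134,290)],.018), unproj("top",[(141,205),(228,210),(221,297),(134,290)],.018).mean(0))
print('big base',unproj("top",f([(400,213),(463,291)]),0.), 'top',unproj("top",f([(675,52),(760,155),(603,283),(515,180)]),.3))
E
```

```text
r [ 0.6353 -0.0231  0.6352 -0.0684  0.5672 -0.0664  0.5677 -0.0211] [ 0.6014 -0.0447  0.195 ]
y [ 0.6348 -0.0724  0.6348 -0.1178  0.5639 -0.1166  0.5658 -0.0709] [ 0.5998 -0.0944  0.195 ]
b [ 0.6334 -0.1213  0.6333 -0.167   0.564  -0.1657  0.5644 -0.1191] [ 0.5988 -0.1433  0.195 ]
sc r [ 0.6355 -0.0629  0.5673 -0.0605  0.5704 -0.0131  0.6391 -0.0147] [ 0.6031 -0.0378  0.195 ]
sc b [ 0.6332 -0.1626  0.5668 -0.1592  0.5661 -0.1153  0.6334 -0.1149] [ 0.5999 -0.138   0.195 ]
rail [[ 0.5102 -0.011   0.109 ]
 [ 0.5062 -0.1727  0.109 ]]
tray rim outer [[0.6083 0.375  0.018 ]
 [0.6023 0.2048 0.018 ]
 [0.4332 0.2137 0.018 ]
 [0.4427 0.3833 0.018 ]] [0.5216 0.2942 0.018 ]
big base [[ 0.5709 -0.2206  0.    ]
 [ 0.5238 -0.26    0.    ]] top [[ 0.624  -0.2715  0.3   ]
 [ 0.5801 -0.3086  0.3   ]
 [ 0.5232 -0.2418  0.3   ]
 [ 0.5669 -0.2032  0.3   ]]
```

The blue cartons are the small one in the rack (top face at about (423,205) in the top view) and the big free-standing box (about (500,218)). The small one in the rack, at the −y end of the row, is meant, and the crop confirms it. The big box is about 0.26 m tall and close to the rack, so I raise the arm first and take a close look.

```bash
cat >> h.py <<'E'
YAW=np.radians(-1.6)
Rz=lambda a:np.array([[np.cos(a),-np.sin(a),0],[np.sin(a),np.cos(a),0],[0,0,1.]])
Ry=lambda a:np.array([[np.cos(a),0,np.sin(a)],[0,1,0],[-np.sin(a),0,np.cos(a)]])
RX=Rz(YAW)@np.array([[1,0,0],[0,0,1],[0,-1,0.]]) # columns x=(1,0,0), y=(0,0,-1), z=(0,1,0)
def wristT():
    p=ctrl.camera_params("wrist");T=np.eye(4);T[:3,:3]=ctrl.current_eef_rot();T[:3,3]=ctrl.current_tool_pos()
    return T@p['T_tool_cam']
E
python3 - <<'E'
from h import *
print(RX)
p=ctrl.current_tool_pos()
ctrl.move_l([p[0]+.1,p[1]+.1,.42],vel=.3)
print(ctrl.ik([.66,-.143,.36],RX))
ctrl.goto([.66,-.143,.36],RX)
ctrl.command_gripper(0)
np.save("wT1.npy",wristT())
cv2.imwrite("pics/w1.png",ctrl.read_camera("wrist"))
print(ctrl.current_t(),ctrl.current_tool_pos(),ctrl.current_contact_force(),ctrl.current_q())
E
```

```text
[[ 0.9996  0.      0.0279]
 [-0.0279  0.      0.9996]
 [ 0.     -1.      0.    ]]
[-17.2884  27.6751  55.6561  -0.      96.6689 -15.6884]
4.575 [ 0.66  -0.143  0.36 ] [ 0.3366 -0.1628  0.1041] [-17.2905  27.6754  55.6538  -0.0026  96.6694 -15.6886]
```

View pics/w1.png

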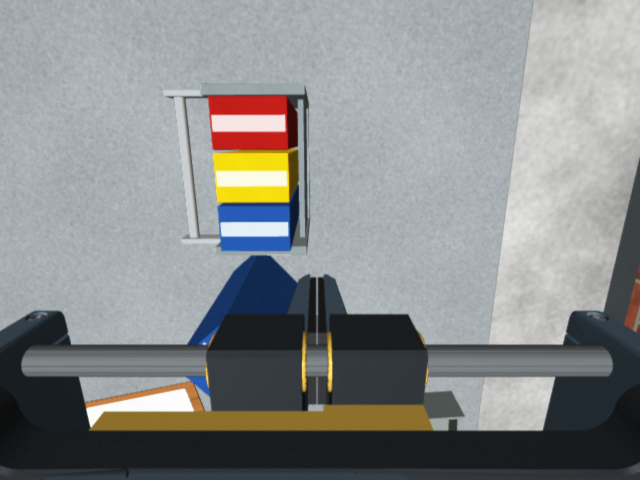

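```bash
python3 - <<'E'
from h import *
T=np.load("wT1.npy")
a=cv2.imread("pics/w1.png")
for c in ([(210,97),(287,97),(289,149),(213,149)],[(215,152),(289,152),(291,202),(217,202)],[(219,204),(291,204),(291,250),(221,250)]):
    P=unproj("wrist",c,.195,T); print(P[:,:2].ravel(),P.mean(0))
c=a[70:270,150:330]; cv2.imwrite("pics/w1c.png",cv2.resize(c,None,fx=3,fy=3,interpolation=cv2.INTER_CUBIC))
E
```

```text
[ 0.5687 -0.0183  0.6365 -0.0203  0.636  -0.0644  0.5663 -0.0624] [ 0.6019 -0.0413  0.195 ]
[ 0.5678 -0.0651  0.6359 -0.067   0.6354 -0.1133  0.5645 -0.1113] [ 0.6009 -0.0892  0.195 ]
[ 0.5662 -0.1133  0.6353 -0.1152  0.633  -0.1615  0.5631 -0.1595] [ 0.5994 -0.1374  0.195 ]
```

View pics/w1c.png

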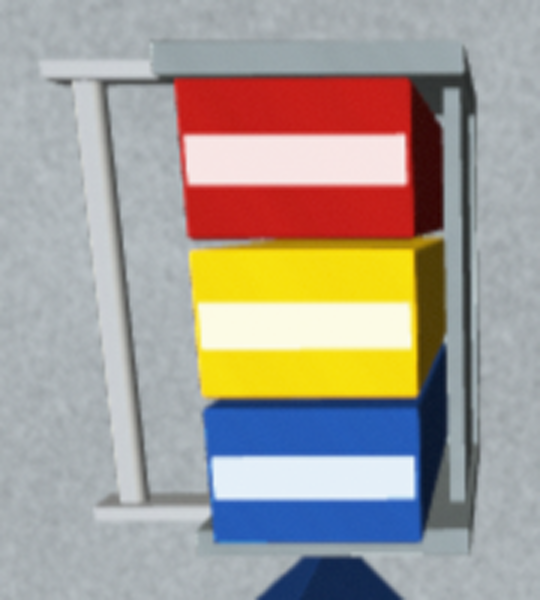

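```bash
python3 - <<'E'
from h import *
u=RX[:,0]  # row +x
b=np.array([.5995,-.1405,0])
at=lambda d,z:b+u*d+[0,0,z]
ctrl.move_l(at(.068,.24),vel=.25)
print(ctrl.move_l(at(.068,.172),vel=.1,contact_N=8))
f0=ctrl.current_contact_force()
print(f0)
for d in np.arange(.055,-.016,-.01):
    ctrl.move_l(at(d,.172),vel=.05); print(round(d,3),ctrl.current_contact_force()-f0)
cv2.imwrite("pics/s2.png",ctrl.read_camera("scene")[80:320,160:400])
cv2.imwrite("pics/t2.png",ctrl.read_camera("top")[120:320,300:500])
print(ctrl.current_t())
a=[cv2.resize(cv2.imread(f"pics/{n}2.png"),(400,400)) for n in "st"]
cv2.imwrite("pics/st2.png",np.hstack(a))
E
```

```text
False
[-0.5807 -0.165  -0.6758]
0.055 [ 0.4528 -0.0191  0.8704]
0.045 [1.3375 0.7717 0.5993]
0.035 [ 0.876  -0.413   0.1954]
0.025 [ 1.4482 -0.499   1.6854]
0.015 [1.6602 0.4258 0.2392]
0.005 [ 0.732  -0.3486  0.463 ]
-0.005 [0.7257 0.7199 1.3809]
-0.015 [-0.4833 -0.3915  0.6769]
9.0
```

View pics/st2.png

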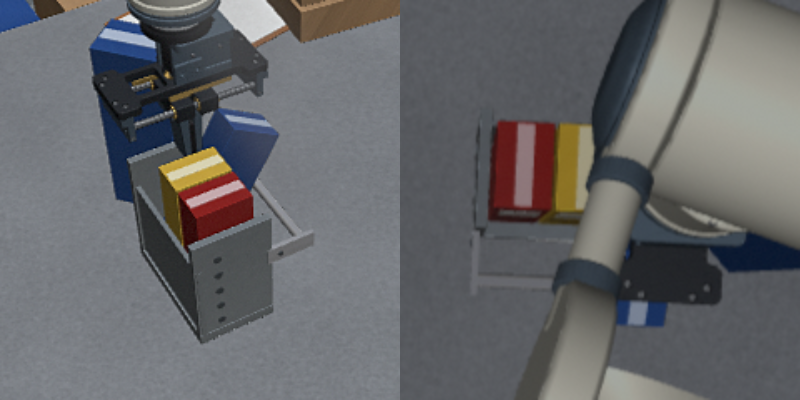

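```bash
cat >> h.py <<'E'
def RG(tilt,s=-1):
    t=np.radians(tilt); y=np.array([np.sin(t),0,-np.cos(t)]); x=np.array([0,s,0.]); 
    return Rz(YAW)@np.c_[x,y,np.cross(x,y)]
def pl(l,d,y,z): # row frame: d along row x, y lateral from blue centre line
    b=np.array([.5995,l,0]); R=Rz(YAW); return b+R@[d,y,z]
E
python3 - <<'E'
from h import *
u=RX[:,0]
p=ctrl.current_tool_pos()
ctrl.move_l(p+.03*u,vel=.1); ctrl.sleep(.3)
p=ctrl.current_tool_pos()
ctrl.move_l([p[0],p[1],.36],vel=.3)
print(ctrl.current_t())
cv2.imwrite("pics/s3.png",ctrl.read_camera("scene")[80:320,160:400])
for s in(1,-1):
  for tilt in (30,40,50):
    R=RG(tilt,s)
    tcp=pl(-.1395,-.0708,0,.1455)
    print(s,tilt,tcp,ctrl.ik(tcp,R),ctrl.ik(tcp-R[:,1]*.12,R), ctrl.ik([.52,.294,.3],RG(tilt-30,s)))
a=cv2.resize(cv2.imread("pics/s3.png"),None,fx=2.4,fy=2.4);cv2.imwrite("pics/s3b.png",a)
E
```

```text
10.525
1 30 [ 0.5287 -0.1375  0.1455] [ -29.7228   20.1332  118.3658   44.0539   19.8127 -157.1471] [ -34.833     4.2076  116.3495   27.2026   36.8291 -141.9343] [ 23.7571  22.0686  73.8661  -0.      84.0653 -64.6429]
1 40 [ 0.5287 -0.1375  0.1455] [-33.8967  22.7787 126.8135 103.25    20.6609 140.0379] None [ 26.5351  17.7447  81.4332  -4.9379  72.0464 -60.7026]
1 50 [ 0.5287 -0.1375  0.1455] [-38.5591  29.8905 135.0699 132.656   38.7754 104.4253] [-53.8738  11.1522 139.4727  98.7414  37.8081 129.2643] [ 29.793   14.3185  89.0308 -11.88    59.932  -54.1518]
-1 30 [ 0.5287 -0.1375  0.1455] [-29.7228  20.1332 118.3658  44.0539  19.8127  22.8529] [-34.833    4.2076 116.3495  27.2026  36.8291  38.0657] [ 23.7571  22.0686  73.8661  -0.      84.0653 115.3571]
-1 40 [ 0.5287 -0.1375  0.1455] [-33.8967  22.7787 126.8135 103.25    20.6609 -39.9621] [-43.1151   4.282  127.5311  59.59    29.6048  -0.1195] [ 26.5351  17.7447  81.4332  -4.9379  72.0464 119.2974]
-1 50 [ 0.5287 -0.1375  0.1455] [-38.5591  29.8905 135.0699 132.656   38.7754 -75.5747] [-53.8738  11.1522 139.4727  98.7414  37.8081 -50.7357] [ 29.793   14.3185  89.0308 -11.88    59.932  125.8482]
```

View pics/s3b.png

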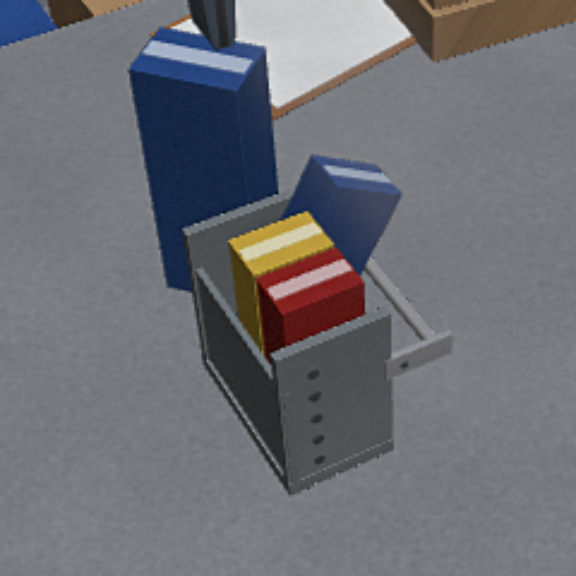

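```bash
python3 - <<'E'
from h import *
R=RG(25)
tcp=pl(-.1395,-.0708,0,.1455)
s=tcp-R[:,1]*.12
print(s,ctrl.ik(s,R),ctrl.ik(tcp,R),ctrl.ik(tcp+[0,0,.2],R))
ctrl.goto(s,R)
ctrl.command_gripper(.8)
np.save("wT4.npy",wristT())
w=ctrl.read_camera("wrist");cv2.imwrite("pics/w4.png",w)
cv2.imwrite("pics/s4.png",ctrl.read_camera("scene"));cv2.imwrite("pics/t4.png",ctrl.read_camera("top"))
print(ctrl.current_t(),ctrl.current_tool_pos(),ctrl.current_q())
# predicted leaning carton top corners
t=np.radians(30)
for y in(-.023,.023):
  for a in(0,.07):
    P=pl(-.1395,-.035+a*np.cos(t)-.18*np.sin(t),y,.015+a*np.sin(t)+.18*np.cos(t)); print(P,proj("wrist",P,np.load("wT4.npy")))
E
```

```text
[ 0.478  -0.1361  0.2543] [-31.5285   5.555  110.8838  18.0129  42.9893  49.0672] [-27.8664  20.008  114.1167  25.8099  25.4402  42.3101] [-27.8664   4.0352  96.5971  12.8359  57.3372  58.8922]
12.9917 [ 0.478  -0.1361  0.2543] [-31.5291   5.5553 110.8827  18.0128  42.9897  49.0672]
[ 0.4739 -0.159   0.1709] [[348.5517 305.9339]]
[ 0.5345 -0.1607  0.2059] [[351.9833 218.489 ]]
[ 0.4752 -0.113   0.1709] [[288.6259 305.9578]]
[ 0.5358 -0.1147  0.2059] [[285.5707 218.5128]]
```

View pics/w4.png

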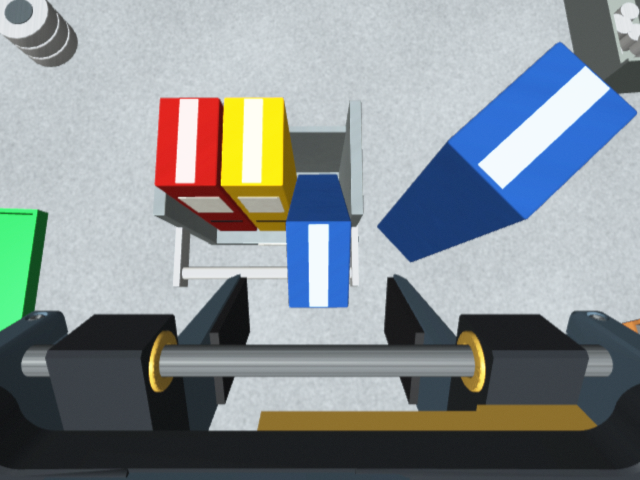

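View pics/s4.png

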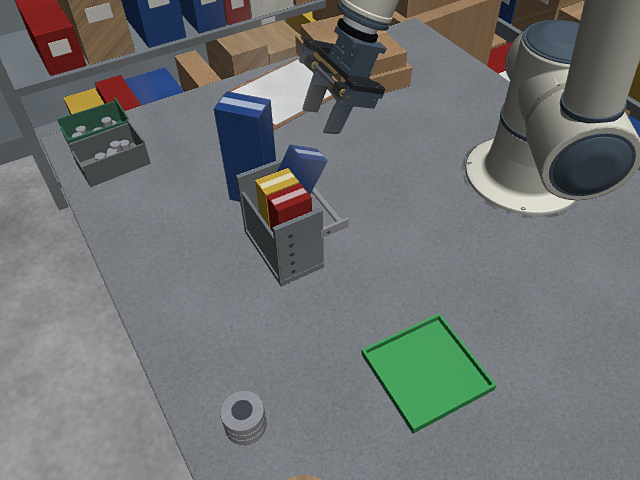

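```bash
python3 - <<'E'
from h import *
R=RG(25)
tcp=pl(-.1395,-.0708,0,.1455)
print(ctrl.move_l(tcp,vel=.08,contact_N=12), ctrl.current_tool_pos()-tcp)
f0=ctrl.current_contact_force();
ctrl.command_gripper(0)
print(ctrl.current_grip_width(),f0,ctrl.current_contact_force())
ctrl.move_l(tcp+[0,0,.03],vel=.08)
print(ctrl.current_contact_force(),ctrl.current_wrist_torque(),ctrl.current_grip_width())
ctrl.move_l(tcp+[0,0,.23],vel=.15)
print(ctrl.current_contact_force(),ctrl.current_grip_width(),ctrl.current_t())
cv2.imwrite("pics/s5.png",ctrl.read_camera("scene"));cv2.imwrite("pics/w5.png",ctrl.read_camera("wrist"))
a=cv2.resize(np.hstack([cv2.imread("pics/s5.png"),cv2.imread("pics/w5.png")]),(800,300));cv2.imwrite("pics/sw5.png",a)
print(ctrl.current_q())
for tilt in(25,15,5,-5):print(ctrl.ik([.52,.294,.3],RG(tilt)))
E
```

```text
False [ 0.     -0.0001  0.0004]
0.5045559771994519 [-0.5705 -0.632   0.4978] [-0.8566  0.5934  1.7602]
[-0.4091  0.6572 -2.6547] [ 0.0267  0.5001 -0.0143] 0.49752164444180874
[-0.0427 -0.0944 -2.1491] 0.503789897202635 17.175
[-27.8676   2.7413  93.3814  12.2489  61.8145  60.049 ]
[ 31.5933  13.0383  92.8099 -16.6169  54.0047 130.6127]
[ 28.1047  15.9011  85.2343  -8.0719  65.9758 122.1619]
[ 25.0863  19.8117  77.6398  -2.2926  78.088  117.0722]
[ 22.5438  24.485   70.1243   2.043   89.9553 114.0608]
```

View pics/sw5.png

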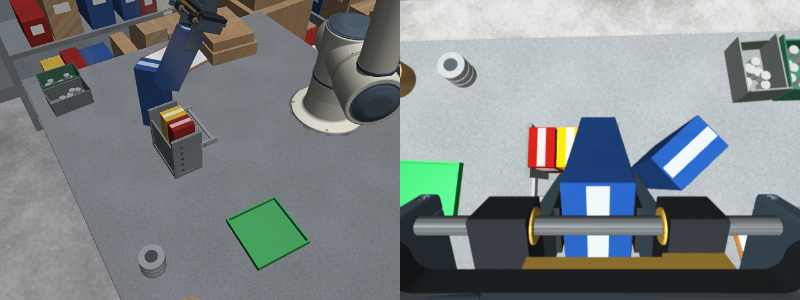

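```bash
python3 - <<'E'
from h import *
print(unproj("scene",[(363,353),(438,318),(494,384),(414,430)],.018),unproj("scene",[(363,353),(438,318),(494,384),(414,430)],.018).mean(0))
p=ctrl.current_tool_pos()
ctrl.move_l(p+[-.03,0,.05],vel=.2)
R=RG(-5)
ctrl.goto([.521,.297,.30],R)
ctrl.sleep(.3)
print(ctrl.current_t(),ctrl.current_contact_force(),ctrl.current_grip_width(),ctrl.current_tool_pos())
np.save("wT6.npy",wristT())
cv2.imwrite("pics/w6.png",ctrl.read_camera("wrist"))
s=ctrl.read_camera("scene");cv2.imwrite("pics/s6.png",s)
# predicted carton corners
c=ctrl.current_tool_pos()+Rz(YAW)@[.0007,0,-.041]
C=np.array([[a*.035,b*.023,d*.09] for a in(-1,1) for b in(-1,1) for d in(-1,1)])@Rz(YAW).T+c
for q in proj("scene",C): cv2.circle(s,tuple(int(round(v)) for v in q),2,(0,255,255),-1)
cv2.imwrite("pics/s6c.png",cv2.resize(s[130:450,250:550],None,fx=1.8,fy=1.8))
E
```

```text
[[0.6029 0.2164 0.018 ]
 [0.441  0.2271 0.018 ]
 [0.4445 0.3853 0.018 ]
 [0.6119 0.3797 0.018 ]] [0.5251 0.3021 0.018 ]
19.675 [-0.0942 -0.1783 -1.88  ] 0.5081330889478405 [0.5213 0.2965 0.3003]
```

View pics/s6c.png

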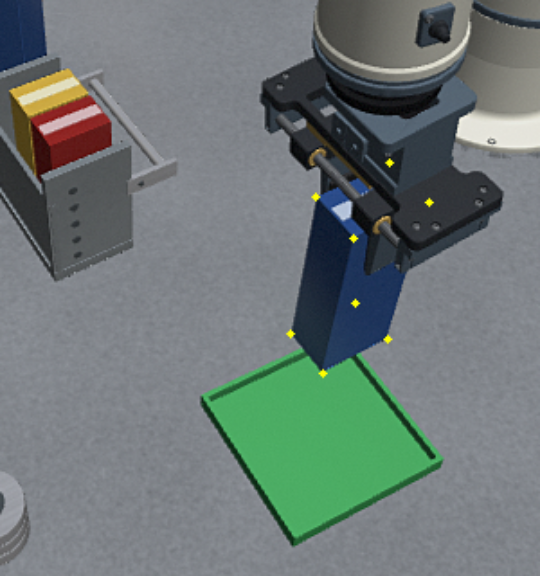

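View pics/w6.png

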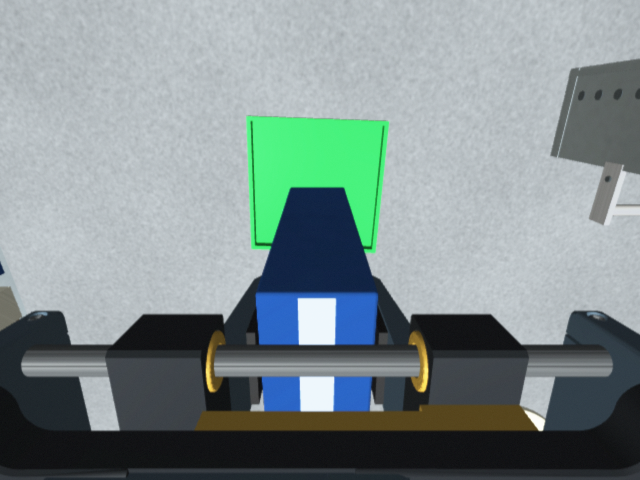

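```bash
python3 - <<'E'
from h import *
P=unproj("wrist",[(248,116),(387,121),(375,251),(253,248)],.018,np.load("wT6.npy"));print(P,P.mean(0))
t=np.array([.5235,.299])
ctrl.move_l([*t,.155],vel=.2)
ctrl.sleep(.2)
print(ctrl.current_contact_force())
print(ctrl.move_l([*t,.128],vel=.02,contact_N=4),ctrl.current_tool_pos(),ctrl.current_contact_force(),ctrl.current_wrist_torque())
cv2.imwrite("pics/s7.png",ctrl.read_camera("scene")[250:480,280:580]);cv2.imwrite("pics/w7.png",ctrl.read_camera("wrist"))
print(ctrl.current_t())
a=np.hstack([cv2.resize(cv2.imread("pics/s7.png"),(400,307)),cv2.resize(cv2.imread("pics/w7.png"),(400,307))]);cv2.imwrite("pics/sw7.png",a)
E
```

```text
[[0.6103 0.3767 0.018 ]
 [0.5999 0.2119 0.018 ]
 [0.4327 0.2206 0.018 ]
 [0.442  0.3872 0.018 ]] [0.5212 0.2991 0.018 ]
[-0.0322 -0.2535 -2.8578]
True [0.5236 0.2989 0.1361] [ 2.0904 -1.3443  4.1461] [-0.1746 -0.3109  0.0142]
21.8583
```

View pics/sw7.png

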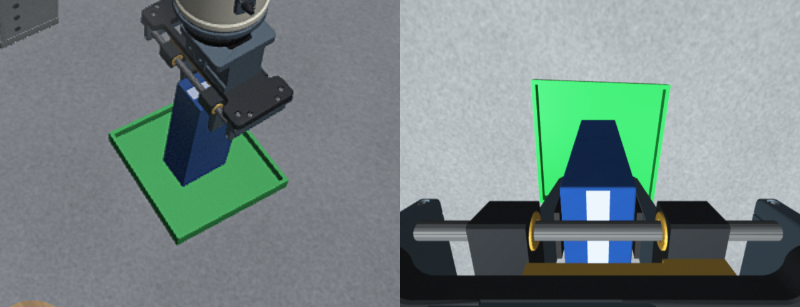

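```bash
python3 - <<'E'
from h import *
ctrl.command_gripper(.85); ctrl.sleep(.3)
R=ctrl.current_eef_rot();p=ctrl.current_tool_pos()
ctrl.move_l(p-R[:,1]*.12,vel=.08)
p=ctrl.current_tool_pos()
ctrl.move_l([p[0]-.12,p[1],.40],vel=.25)
ctrl.sleep(.5)
s=ctrl.read_camera("scene");cv2.imwrite("pics/s8.png",s)
cv2.imwrite("pics/t8.png",ctrl.read_camera("top"))
c=np.array([.5236,.2989,.095])
C=np.array([[a*.035,b*.023,d*.09] for a in(-1,1) for b in(-1,1) for d in(-1,1)])@Rz(YAW).T+c
print(proj("scene",C)); print(ctrl.current_t(),ctrl.current_contact_force())
cv2.imwrite("pics/s8c.png",cv2.resize(s[80:460,220:540],None,fx=1.5,fy=1.5))
E
```

```text
[[433.8126 352.7069]
 [448.4854 293.0607]
 [449.3961 372.2998]
 [466.7822 313.7681]
 [402.0084 369.7906]
 [412.4163 311.1152]
 [417.1132 390.2793]
 [430.105  332.9116]]
25.9583 [ 0.6488 -0.1089  1.2761]
```

View pics/s8c.png

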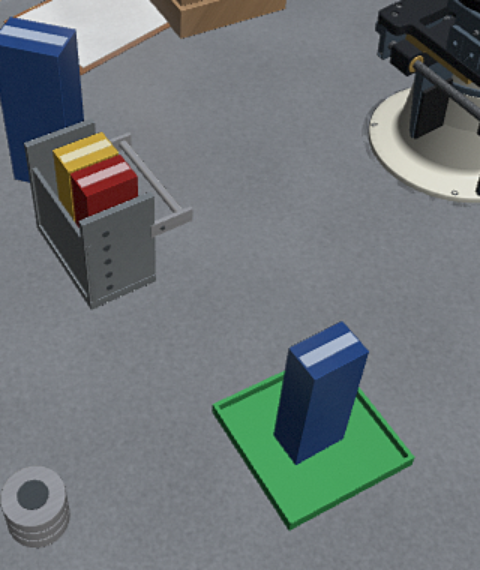

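View pics/t8.png

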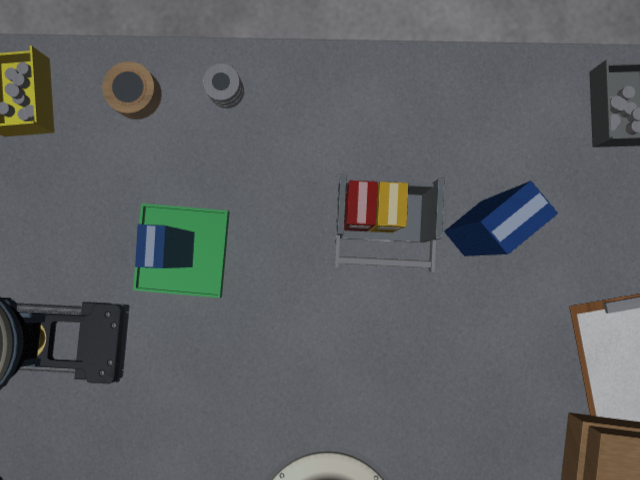

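```bash
python3 -c "
from h import *
print(unproj('top',[(150.5,246)],.185)); ctrl.sign_off()"
```

```text
[[0.5248 0.2955 0.185 ]]
the job is handed in; nothing more can be done
```

The job is done and handed in at about 26 s of the 64 s allowed; no verdict was reported.

- **Tipping:** I pulled the small blue carton's top with the closed gripper until it fell onto the rail. I then backed the gripper away and let it lean there by itself. The wrist picture put its top edges within about 3 pixels of a 30° lean.
- **Moving:** I gripped the leaning carton by its thickness, lifted it straight up and turned it upright. I then lowered it until it touched the tray floor. Contact came at a tool height of 0.136 m, as calculated.
- **Last checks:** The final scene and top pictures show the blue carton upright in the tray. Its top centre is at about (0.525, 0.296), and the tray centre is at about (0.523, 0.299). The yellow and red cartons stand at the same pixels as at the start, and the gripper is open and clear of everything.
- **Disagreement:** The cameras differed by up to about 8 mm in y. I used averages, which is well within the tolerance.

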